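Sort out the mixed-up reagent bottles

ROBOT

A 6-joint arm with a two-finger parallel gripper is mounted at the origin on the work surface. World frame = base frame: x ahead of the robot, y to its left, z up, the work surface at z = 0. Lengths are in m, angles in degrees, forces in N, time in s.
With the tool pointing down it reaches from about 0.3 to 0.75 m from the base axis. Payload 8.5 kg.
Tool frame: the origin (TCP) lies on the centre line of the jaws, within the pads' length; the fingertips stand 11 mm ahead of it and the grasp point (between the pads) lies 8 mm behind it; z points along the fingers, y is the line along which they close (so a half turn about z gives the same grasp; the last joint's range is limited). The gripper opens to 85 mm and grips with 20 to 120 N. Pads are 22 mm wide; open, the fingers measure 114 mm over their backs; the gripper's body (76 mm by 85 mm) begins 54 mm behind the grasp point. The pads swing forward as they close: fully open they stand 13 mm farther back than shut.
Start: joints at [62.493, 21.807, 74.336, -0, 83.858, -12.336], TCP at [0.144, 0.531, 0.242] pointing down, gripper open.
Joint ranges: [-178.18, 178.18], [-50.72, 133.34], [12.68, 142.11], [-81.47, 261.47], [9.98, 163.14], [-165.26, 165.26]. Speed limits (degrees/s): [136.94, 136.94, 180, 180, 180, 180].

INTERFACE

Orientations are given as a 3x3 rotation matrix whose columns are the frame's x, y, z axes.
In Python, from rig import env, vision gives the robot as it stands (env), with the cameras (vision).
- The arm moves only by the tool creep_tool, called after "Request:" by a JSON object that holds its "api" and its "payload", one argument or row to a line. Schema: {"type":"object","properties":{"increments":{"type":"array","items":{"type":"array","items":{"type":"number"},"minItems":5,"maxItems":5},"minItems":1,"maxItems":10},"force":{"type":"number"},"only":{"type":"string"},"quiet":{"type":"boolean"},"lines":{"type":"string"}},"required":["increments"],"additionalProperties":false}. increments is a list of rows, 1 to 10 of them, each of 5 numbers: dx, dy, dz in shares of the most that a row can go, 1 being 50 mm, then a turn about the tool's z in fractions of the full range, 1 being 360 degrees, then the finger opening in m; each row shifts and turns the commanded pose from where the row before left it, along the tool's axes as they then stand; what a row does not reach is not made up. A row lasts 1/10 s, in which the tool goes at most 0.05 m and 8.59 degrees, less where a joint would pass 70% of its speed; a pose out of reach is approached as far as the arm can. The fingers move at their own pace and stop on an object; force is the grip in N (left out, the last holds). Time passes only in rows, so rows that do not move let the fingers close. The tool returns the time, the measured TCP pose, the force, the opening and the grip force at its end. only (a regular expression) keeps the lines of the reply that match it, lines (a string "A,B") keeps lines A to B, and quiet returns only ok. A shift or turn number past 1, either way, is cut back to 1. Input that does not fit is refused with a message, and nothing moves.
- env.observe(): the state, without advancing time (a new reading comes with each control period).
- vision.get_image(name): name is "side" or "top" or "wrist"; returns a dict with "pixels" (384x512x3 uint8, red, green, blue), "K" (3x3 intrinsics, pixels), "distortion" ([k1, k2, p1, p2, k3] as OpenCV has them; the pictures are not rectified), "extrinsics" (4x4, takes a point from world to camera coordinates). Camera axes: x right, y down, z forward; pixel columns grow to the right and rows downward; lengths in m; the calibration is good to about 2 mm. A picture is of the moment at which its call begins. There is no depth.
- env.close_job(): hands the job in; it is judged then, once.
The state is a dict: "time_s": time; "q": joint angles; "qvel": joint speeds; "joint_efforts": joint torques, N m; "position": TCP position; "tool_rot": TCP orientation; "ft_force": force on the tool from outside, world axes, zero at the start; "wrist_torque": the same for the moment, N m; "grip_width": finger opening in m; "gripper_force": force on a finger pad.
Only numpy, scipy, OpenCV 4.12 (cv2) and the standard library are available. Lean on these libraries where they do the work, as an engineer would, in place of code of your own. Each camera call takes 0.05 s, during which the arm holds its last target. There are 200 camera calls.

TASK

The three reagent bottles have been put back in each other's drip trays. Move every bottle to the tray of its cap's colour, parking one in the empty white tray on the way, so that in the end each stands upright and flat inside its own tray. Carry them upright, set them down rather than drop them, and do not knock over or push away the flask and the two vials standing among them.

Things in the scene. Friction and masses are not known exactly. Their poses are not given: they have to be found in the camera images.
- bottle_blue: loose closed clear glass bottle, white label, blue screw cap, 0.15-0.31 kg. Round: body dia. 56 mm up to 58 mm height, shoulder tapering to a 36 mm neck at 72 mm, cap dia. 42 mm (44 over ribs) from 79 to 107 mm height (the top); grip the cap from above, any yaw. Origin: centre of underside; z: its axis, up. Starts upright in a tray of another colour; belongs in the blue tray.
- bottle_red: loose closed clear glass bottle, white label, red screw cap, 0.15-0.31 kg. Round: body dia. 56 mm up to 58 mm height, shoulder tapering to a 36 mm neck at 72 mm, cap dia. 42 mm (44 over ribs) from 79 to 107 mm height (the top); grip the cap from above, any yaw. Origin: centre of underside; z: its axis, up. Starts upright in a tray of another colour; belongs in the red tray.
- bottle_yellow: loose closed clear glass bottle, white label, yellow screw cap, 0.15-0.31 kg. Round: body dia. 56 mm up to 58 mm height, shoulder tapering to a 36 mm neck at 72 mm, cap dia. 42 mm (44 over ribs) from 79 to 107 mm height (the top); grip the cap from above, any yaw. Origin: centre of underside; z: its axis, up. Starts upright in a tray of another colour; belongs in the yellow tray.
- tray_blue: square drip tray, fixed to the bench: blue plastic, 84 x 84 mm outside, 10 mm high, walls 4 mm thick, inside 76 x 76 mm (10 mm clearance round a centred bottle). Origin: centre of the underside, on the bench; x, y along its sides, z up. Top of its floor 4 mm above the origin.
- tray_red: square drip tray, fixed to the bench: red plastic, 84 x 84 mm outside, 10 mm high, walls 4 mm thick, inside 76 x 76 mm (10 mm clearance round a centred bottle). Origin: centre of the underside, on the bench; x, y along its sides, z up. Top of its floor 4 mm above the origin.
- tray_yellow: square drip tray, fixed to the bench: yellow plastic, 84 x 84 mm outside, 10 mm high, walls 4 mm thick, inside 76 x 76 mm (10 mm clearance round a centred bottle). Origin: centre of the underside, on the bench; x, y along its sides, z up. Top of its floor 4 mm above the origin.
- tray_white: square drip tray, fixed to the bench: white plastic, 84 x 84 mm outside, 10 mm high, walls 4 mm thick, inside 76 x 76 mm (10 mm clearance round a centred bottle). Origin: centre of the underside, on the bench; x, y along its sides, z up. Top of its floor 4 mm above the origin. It is the spare one and empty at the start.
- flask: bystander, loose: conical glass flask with a black stopper ring, 126 mm tall, base 68 mm and neck 26 mm in diameter. Origin: centre of the underside, z up.
- vial_a: bystander, loose: small round glass vial with a black cap, 25 mm in diameter, 52 mm tall. Origin: centre of the underside, z up.
- vial_b: bystander, loose: small round glass vial with a white cap, 25 mm in diameter, 52 mm tall. Origin: centre of the underside, z up.

How it is judged:
By the outcome, as a careful person would: the job done as asked, in the order asked, and still so for the second after the job is handed in, with the robot touching nothing.
It also fails if it takes over 109 s, if anything falls off the work surface, if the arm or the gripper's body presses on something with over 40 N, if the wrist force passes 120 N, or if a joint passes its speed limit or range.

## Working session

There is one attempt and no reset: what is moved stays moved. The work goes in short steps, Python scripts to look and compute and a tool call to move; the robot and the scene stay as the last step left them, time stands still between calls to the robot, and variables do not carry over. Pictures are saved under pics/ and viewed, at most 14 in all, crops included, and the job is handed in when it is done.

```bash
ls; mkdir -p pics; python3 - <<'E'
from rig import env, vision
import cv2,numpy as np
for n in("top","side"):
    d=vision.get_image(n);cv2.imwrite(f"pics/{n}0.png",cv2.resize(d["pixels"][:,:,::-1],(800,600),interpolation=cv2.INTER_CUBIC))
    np.savez(f"pics/{n}0.npz",**d)
    print(n,np.round(d["K"],1).tolist(),d["distortion"],np.round(d["extrinsics"],3).tolist())
o=env.observe();print(o["tool_rot"],o["time_s"],o["position"],o["grip_width"])
E
```

```text
pics
rig.py
top [[446.5, 0.0, 269.8], [0.0, 446.5, 189.4], [0.0, 0.0, 1.0]] [-0.0923912  0.         0.         0.         0.       ] [[-0.011, -1.0, -0.007, 0.037], [-0.996, 0.012, -0.083, 0.523], [0.083, 0.006, -0.997, 1.086], [0.0, 0.0, 0.0, 1.0]]
side [[379.4, 0.0, 250.1], [0.0, 379.4, 188.1], [0.0, 0.0, 1.0]] [-0.06908468  0.          0.          0.          0.        ] [[-0.998, -0.065, -0.003, 0.524], [-0.046, 0.744, -0.666, 0.04], [0.046, -0.665, -0.746, 0.861], [0.0, 0.0, 0.0, 1.0]]
[[-9.65146913e-01  2.61707981e-01 -6.07890972e-04]
 [ 2.61708534e-01  9.65146255e-01 -1.16208676e-03]
 [ 2.82576317e-04 -1.28067470e-03 -9.99999140e-01]] 0.1 [0.14381477 0.53059873 0.24178959] 0.08543647176961201
```

View pics/top0.png

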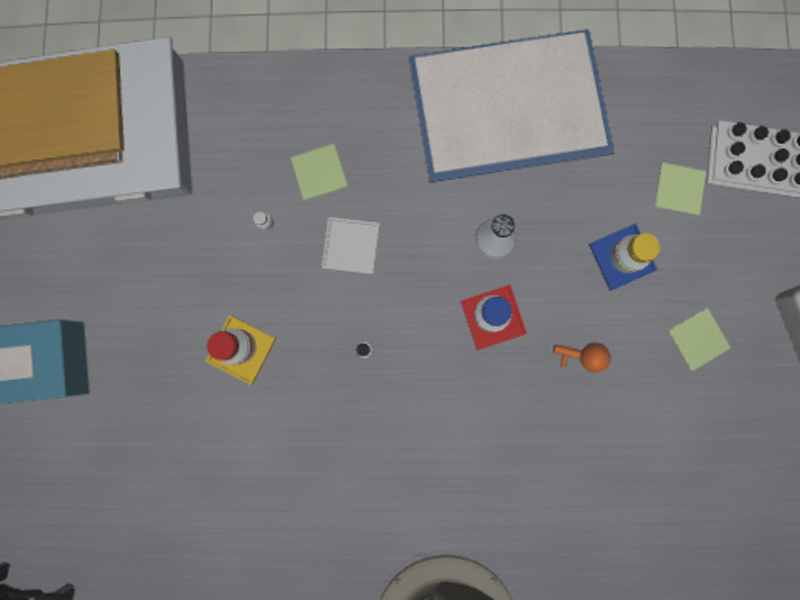

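View pics/side0.png

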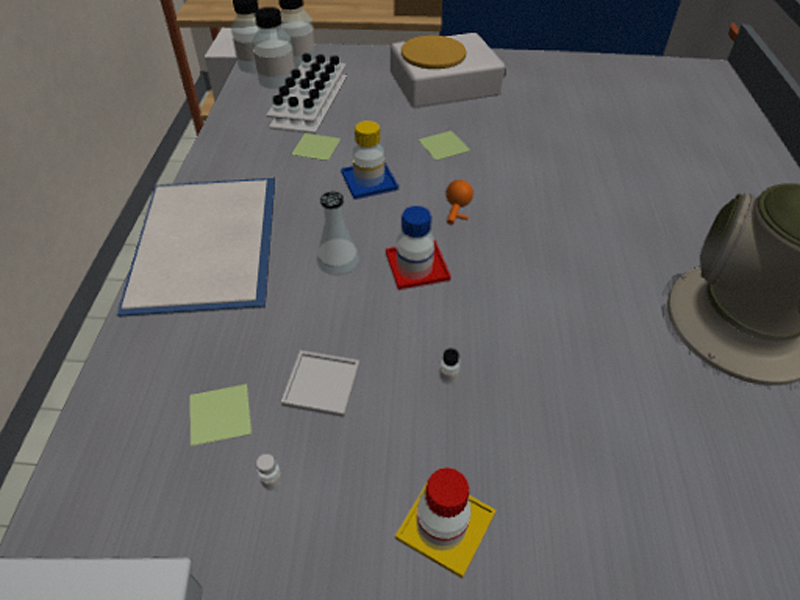

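The top view (800x600) shows the red bottle in the yellow tray at (230,348), blue in red at (494,315), yellow in blue at (637,250) and the white tray at (350,246). The flask is at (496,235), the white-capped vial at (262,219) and the black-capped vial at (363,350). The side view agrees. Next I'll enlarge crops to measure.

```bash
python3 - <<'E'
import cv2,numpy as np
C={"top":[(153,223),(316,200),(400,162),(224,157)],"side":[(284,333),(267,160),(237,102),(205,245)]}
for n,cs in C.items():
    im=np.load(f"pics/{n}0.npz")["pixels"][:,:,::-1]
    ims=[]
    for (u,v) in cs:
        c=cv2.resize(im[v-30:v+30,u-40:u+40],(400,300),interpolation=cv2.INTER_CUBIC)
        for k in range(0,80,10):
            cv2.line(c,(5*k,0),(5*k,4),(0,255,0),1); cv2.line(c,(0,5*k),(4,5*k),(0,255,0),1)
        ims.append(c)
    cv2.imwrite(f"pics/{n}crop.png",np.vstack([np.hstack(ims[:2]),np.hstack(ims[2:])]))
E
```

```text
(no output)
```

View pics/topcrop.png

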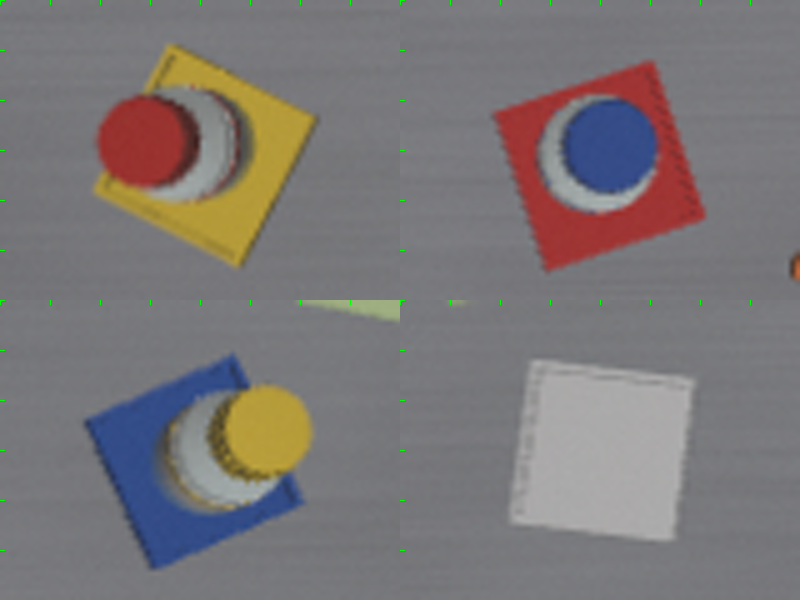

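View pics/sidecrop.png

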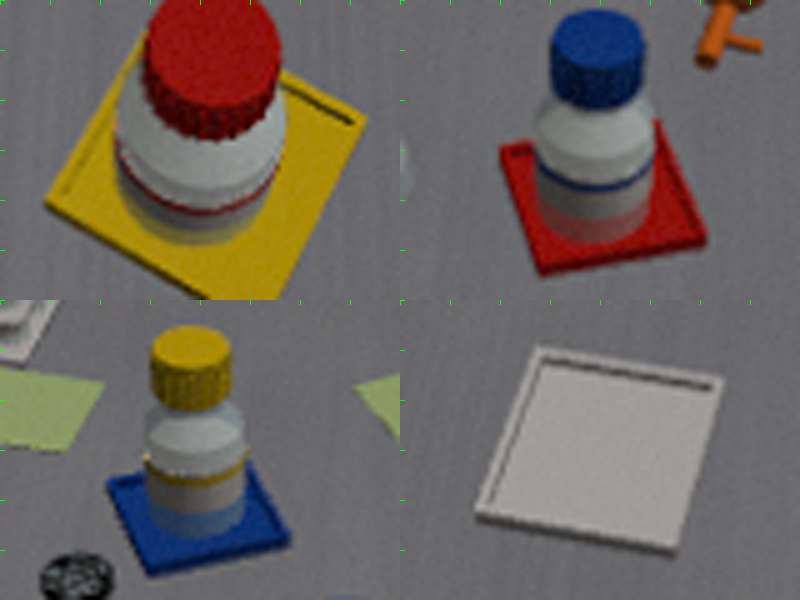

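```bash
cat > h.py <<'E'
import cv2,numpy as np
def nrm(d,p): return cv2.undistortPoints(np.array(p,float).reshape(-1,1,2),d["K"],d["distortion"])[:,0]
def tri(d1,p1,d2,p2):
    X=cv2.triangulatePoints(d1["extrinsics"][:3],d2["extrinsics"][:3],nrm(d1,p1).T,nrm(d2,p2).T);return (X[:3]/X[3]).T
def plane(d,p,z):
    E=d["extrinsics"];R,t=E[:3,:3],E[:3,3];c=-R.T@t;r=np.c_[nrm(d,p),np.ones(len(p))]@R
    return c+r*((z-c[2])/r[:,2])[:,None]
E
cat > m.py <<'E'
from h import *
T=dict(np.load("pics/top0.npz"));S=dict(np.load("pics/side0.npz"))
def cr(c,p): return (np.array(p,float)+.5)/5-.5+np.array(c)-[40,30]
tc=dict(yellow=((153,223),[(169,44),(317,118),(240,267),(94,190)]),red=((316,200),[(255,62),(306,215),(145,270),(93,114)]),
 blue=((400,162),[(235,54),(303,202),(154,269),(85,121)]),white=((224,157),[(131,60),(294,78),(275,241),(111,222)]))
for k,(c,p) in tc.items():
    X=plane(T,cr(c,p),.01);e=np.diff(np.r_[X,X[:1]],axis=0)[:,:2]
    print(k,X.mean(0).round(4),np.linalg.norm(e,axis=1).round(4),(np.degrees(np.arctan2(e[:,1],e[:,0]))%90).round(1))
# side counterparts (order matched by nearest reprojection)
sc=dict(yellow=((284,333),[(367,118),(46,197)]),red=((267,160),[(100,148),(260,122),(305,233),(141,262)]),
 blue=((237,102),[(108,184),(250,165),(289,237),(151,266)]),white=((205,245),[(138,47),(323,78),(276,240),(77,211)]))
for k,(c,p) in sc.items():
    s=cr(c,p);t=cr(*tc[k]);Xp=plane(T,t,.01)[:,:2];Q=plane(S,s,.01)[:,:2]
    i=[np.argmin(np.linalg.norm(Xp-q,axis=1)) for q in Q]
    X=tri(T,t[i],S,s);print(k,"side plane",Q.mean(0).round(4),"tri",X.mean(0).round(4),"z",X[:,2].round(4),i)
tops=dict(red=(cr((153,223),[(143,141)]),[(286.2,311.9)]),blue=(cr((316,200),[(210,145)]),cr((267,160),[(198,38)])),yellow=(cr((400,162),[(268,130)]),cr((237,102),[(191,48)])))
for k,(a,b) in tops.items(): print("cap",k,tri(T,a,S,b).round(4),plane(T,a,.111)[0].round(4))
f=lambda p:(np.array(p)+.5)/1.5625-.5
for k,a,b in(("flask",(503,225),(332,200)),("va",(364,350),(451,355)),("vb",(261,217),(266,462))): print(k,tri(T,f([a]),S,f([b])).round(3))
E
python3 m.py
```

```text
yellow [0.442  0.3241 0.01  ] [0.0848 0.0838 0.0843 0.0825] [63.4 62.4 62.5 62.7]
red [ 0.4901 -0.0833  0.01  ] [0.0808 0.0853 0.0822 0.0857] [17.2 18.1 17.5 17.1]
blue [ 0.5859 -0.2963  0.01  ] [0.0828 0.0847 0.0825 0.0856] [22.7 23.1 23.3 23.3]
white [0.6093 0.1455 0.01  ] [0.0836 0.0837 0.0836 0.0835] [82.8 83.1 82.6 83.1]
yellow side plane [0.4424 0.3257] tri [0.4419 0.3249 0.0079] z [0.0062 0.0096] [np.int64(2), np.int64(0)]
red side plane [ 0.4897 -0.0825] tri [ 0.49   -0.0835  0.0091] z [0.0062 0.0067 0.0112 0.0124] [np.int64(0), np.int64(1), np.int64(2), np.int64(3)]
blue side plane [ 0.5833 -0.2912] tri [ 0.5852 -0.2978  0.0053] z [ 0.0054 -0.0025  0.008   0.0105] [np.int64(0), np.int64(1), np.int64(2), np.int64(3)]
white side plane [0.609  0.1453] tri [0.6091 0.1454 0.0103] z [0.0099 0.0085 0.0127 0.0099] [np.int64(1), np.int64(2), np.int64(3), np.int64(0)]
cap red [[0.4476 0.3271 0.1062]] [0.4474 0.3257 0.111 ]
cap blue [[ 0.494  -0.0785  0.1103]] [ 0.4939 -0.0784  0.111 ]
cap yellow [[ 0.5862 -0.3028  0.1096]] [ 0.5861 -0.3023  0.111 ]
flask [[ 0.617 -0.089  0.123]]
va [[0.44  0.121 0.047]]
vb [[0.65  0.283 0.046]]
```

Two views agree: the cap tops stand at about z 0.11 and the tray rims at about 0.01. I'll park red in white, then take yellow to yellow, blue to blue and red to red. First I move above the red bottle.

Units first: shifts go in shares of 50 mm and turns go in shares of 360 degrees. So -0.045 m is -0.9, -0.04 m is -0.8.

```bash
cat > d.py <<'E'
import sys,numpy as np
from rig import env, vision
o=env.observe();R=np.array(o["tool_rot"]);t=np.array([float(a) for a in sys.argv[1:4]])
print("t",round(o["time_s"],2),"pos",np.round(o["position"],4),"w",round(o["grip_width"],4),"F",np.round(o["ft_force"],1),"grip",np.round(o["gripper_force"],1))
print("tool delta",np.round(R.T@(t-o["position"]),4),"yaw",np.round(np.degrees(np.arctan2(R[1,0],R[0,0])),1))
E
```

Request:
{"api": "creep_tool", "payload": {
  "increments": [
    [-0.4, -0.14, 0, 0, 0.085],
    [-0.8, -0.26, 0, 0, 0.085],
    [-0.9, -0.32, 0, 0, 0.085],
    [-0.9, -0.32, 0, 0, 0.085],
    [-0.9, -0.32, 0, 0, 0.085],
    [-0.9, -0.3, 0, 0, 0.085],
    [-0.9, -0.3, 0, 0, 0.085],
    [-0.7, -0.24, 0, 0, 0.085],
    [-0.4, -0.14, 0, 0, 0.085],
    [-0.1, 0, 0, 0, 0.085]
  ],
  "force": 60
}}

```text
time_s: 1.1
position: [0.4479, 0.3261, 0.2417]
tool_rot: [[-0.964, 0.265, -0.001], [0.265, 0.964, -0.001], [0.001, -0.001, -1.0]]
ft_force: [0.4, 0.5, 0.1]
grip_width: 0.0851
gripper_force: 0.0
```

Request:
{"api": "creep_tool", "payload": {
  "increments": [
    [0, 0, 0, 0, 0.085],
    [0, 0, 0, 0, 0.085]
  ]
}}

```text
time_s: 1.3
position: [0.4454, 0.3282, 0.2422]
tool_rot: [[-0.965, 0.261, -0.001], [0.261, 0.965, -0.0], [0.001, -0.0, -1.0]]
ft_force: [-0.4, 0.3, 0.5]
grip_width: 0.085
gripper_force: 0.0
```

```bash
python3 d.py .4475 .326 .130
```

```text
t 1.3 pos [0.4454 0.3282 0.2422] w 0.085 F [-0.4  0.3  0.5] grip 0.0
tool delta [-0.0027 -0.0016  0.1122] yaw 164.9
```

Converted, 0.03 m is 0.6, 0.025 m is 0.5.

Request:
{"api": "creep_tool", "payload": {
  "increments": [
    [-0.05, -0.03, 0.4, 0, 0.085],
    [0, 0, 0.6, 0, 0.085],
    [0, 0, 0.5, 0, 0.085],
    [0, 0, 0.3, 0, 0.085],
    [0, 0, 0, 0, 0.085]
  ],
  "quiet": true
}}

```text
ok
```

```bash
python3 d.py .4475 .326 .090; python3 - <<'E'
from rig import env, vision
import cv2
d=vision.get_image("wrist");cv2.imwrite("pics/w1.png",d["pixels"][:,:,::-1])
from h import *
for q in ([.4475,.326,.111],[.4395,.3245,.01]):
    print(cv2.projectPoints(np.array([q]),cv2.Rodrigues(d["extrinsics"][:3,:3])[0],d["extrinsics"][:3,3],d["K"],d["distortion"])[0].ravel())
E
```

```text
t 1.8 pos [0.4465 0.3259 0.1506] w 0.085 F [-0.1  0.5  0.5] grip 0.0
tool delta [-0.0011  0.0005  0.0606] yaw 164.9
[257.64193364 223.68175401]
[254.13497547 174.97931344]
```

View pics/w1.png

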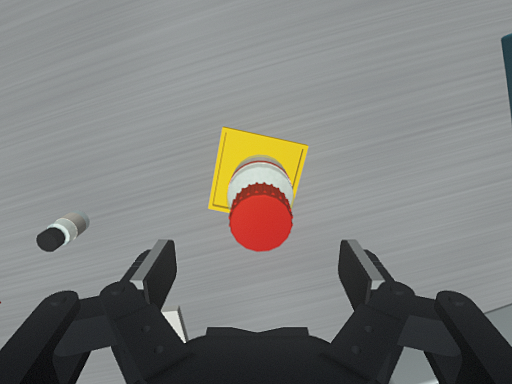

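The wrist view shows the red cap at (261,219), where I predicted (258,224), with the jaws' midline near x = 257. That is about 2 mm off, which I'll correct while descending.

Converted, 0.02 m is 0.4, 0.002 m is 0.04.

Request:
{"api": "creep_tool", "payload": {
  "increments": [
    [0, 0.04, 0.2, 0, 0.085],
    [0, 0, 0.4, 0, 0.085],
    [0, 0, 0.4, 0, 0.085],
    [0, 0, 0.2, 0, 0.085],
    [0, 0, 0, 0, 0.085],
    [0, 0, 0, 0, 0.085],
    [0, 0, 0, 0, 0.06],
    [0, 0, 0, 0, 0.05],
    [0, 0, 0, 0, 0.044],
    [0, 0, 0, 0, 0.035]
  ],
  "force": 60,
  "quiet": true
}}

```text
ok
```

Request:
{"api": "creep_tool", "payload": {
  "increments": [
    [0, 0, 0, 0, 0.035],
    [0, 0, 0, 0, 0.035],
    [0, 0, 0, 0, 0.035],
    [0, 0, 0, 0, 0.035],
    [0, 0, 0, 0, 0.035]
  ],
  "force": 60
}}

```text
time_s: 3.35
position: [0.4491, 0.3276, 0.0931]
tool_rot: [[-0.965, 0.262, 0.001], [0.262, 0.965, 0.0], [-0.001, 0.001, -1.0]]
ft_force: [-1.9, -0.2, 6.5]
grip_width: 0.0404
gripper_force: 60.9
```

```bash
python3 d.py .609 .1455 .24
```

```text
t 3.35 pos [0.4491 0.3276 0.0931] w 0.0404 F [-1.9 -0.2  6.5] grip 60.9
tool delta [-0.2021 -0.1338 -0.1468] yaw 164.8
```

Converted, -0.03 m is -0.6, -0.02 m is -0.4.

Request:
{"api": "creep_tool", "payload": {
  "increments": [
    [0, 0, -0.2, 0, 0.035],
    [0, 0, -0.4, 0, 0.035],
    [0, 0, -0.6, 0, 0.035],
    [0, 0, -0.6, 0, 0.035],
    [0, 0, -0.6, 0, 0.035],
    [0, 0, -0.4, 0, 0.035],
    [0, 0, -0.2, 0, 0.035],
    [0, 0, 0, 0, 0.035],
    [0, 0, 0, 0, 0.035]
  ]
}}

```text
time_s: 4.25
position: [0.4485, 0.3272, 0.2413]
tool_rot: [[-0.965, 0.262, -0.002], [0.262, 0.965, -0.001], [0.001, -0.001, -1.0]]
ft_force: [0.4, 0.8, -2.2]
grip_width: 0.0403
gripper_force: 60.8
```

```bash
python3 d.py .609 .1455 .20;  python3 - <<'E'
from rig import env, vision
import cv2,numpy as np
a=vision.get_image("side")["pixels"];b=vision.get_image("wrist")["pixels"]
cv2.imwrite("pics/l1.png",cv2.resize(np.hstack([a,b]),(800,300))[:,:,::-1])
E
```

```text
t 4.25 pos [0.4485 0.3272 0.2413] w 0.0403 F [ 0.4  0.8 -2.2] grip 60.8
tool delta [-0.2026 -0.1333  0.0411] yaw 164.8
```

View pics/l1.png

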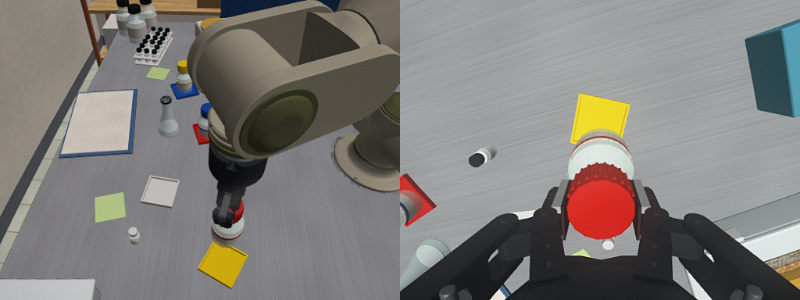

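The bottle hangs upright in the jaws, cap centred at (601,208) in the right half, and is clear of the tray.

Converted, -0.036 m is -0.72, -0.03 m is -0.6.

Request:
{"api": "creep_tool", "payload": {
  "increments": [
    [-0.24, -0.16, 0, 0, 0.035],
    [-0.48, -0.32, 0, 0, 0.035],
    [-0.72, -0.46, 0, 0, 0.035],
    [-0.72, -0.46, 0, 0, 0.035],
    [-0.72, -0.46, 0, 0, 0.035],
    [-0.6, -0.42, 0, 0, 0.035],
    [-0.36, -0.24, 0, 0, 0.035],
    [-0.2, -0.14, 0, 0, 0.035],
    [0, 0, 0, 0, 0.035],
    [0, 0, 0, 0, 0.035]
  ]
}}

```text
time_s: 5.35
position: [0.6083, 0.1471, 0.2423]
tool_rot: [[-0.965, 0.261, -0.001], [0.261, 0.965, 0.0], [0.001, 0.0, -1.0]]
ft_force: [0.1, 0.2, -2.2]
grip_width: 0.0405
gripper_force: 60.9
```

```bash
python3 d.py .6095 .146 .12
```

```text
t 5.35 pos [0.6083 0.1471 0.2423] w 0.0405 F [ 0.1  0.2 -2.2] grip 60.9
tool delta [-0.0015 -0.0008  0.1223] yaw 164.9
```

Converted, 0.03 m is 0.6, 0.02 m is 0.4.

Request:
{"api": "creep_tool", "payload": {
  "increments": [
    [-0.03, -0.02, 0.4, 0, 0.035],
    [0, 0, 0.6, 0, 0.035],
    [0, 0, 0.6, 0, 0.035],
    [0, 0, 0.4, 0, 0.035],
    [0, 0, 0.3, 0, 0.035],
    [0, 0, 0.2, 0, 0.035],
    [0, 0, 0.2, 0, 0.035],
    [0, 0, 0.1, 0, 0.035],
    [0, 0, 0, 0, 0.035]
  ]
}}

```text
time_s: 6.25
position: [0.61, 0.1451, 0.102]
tool_rot: [[-0.965, 0.261, -0.001], [0.261, 0.965, -0.0], [0.001, -0.0, -1.0]]
ft_force: [0.5, 0.6, -1.4]
grip_width: 0.0404
gripper_force: 60.9
```

```bash
python3 d.py .6095 .146 .0931
```

```text
t 6.25 pos [0.61   0.1451 0.102 ] w 0.0404 F [ 0.5  0.6 -1.4] grip 60.9
tool delta [0.0007 0.0008 0.0089] yaw 164.8
```

Converted, 0.003 m is 0.06, 0.0015 m is 0.03.

Request:
{"api": "creep_tool", "payload": {
  "increments": [
    [0, 0, 0.06, 0, 0.035],
    [0, 0, 0.06, 0, 0.035],
    [0, 0, 0.03, 0, 0.035],
    [0, 0, 0, 0, 0.035],
    [0, 0, 0, 0, 0.035]
  ]
}}

```text
time_s: 6.75
position: [0.6102, 0.1448, 0.0949]
tool_rot: [[-0.965, 0.262, 0.0], [0.262, 0.965, -0.0], [-0.0, 0.0, -1.0]]
ft_force: [-0.1, 0.6, -1.6]
grip_width: 0.0403
gripper_force: 60.9
```

```bash
python3 d.py .6095 .146 .0931
```

```text
t 6.75 pos [0.6102 0.1448 0.0949] w 0.0403 F [-0.1  0.6 -1.6] grip 60.9
tool delta [0.001  0.001  0.0018] yaw 164.8
```

Converted, 0.001 m is 0.02.

Request:
{"api": "creep_tool", "payload": {
  "increments": [
    [0, 0, 0.02, 0, 0.035],
    [0, 0, 0.02, 0, 0.035],
    [0, 0, 0.02, 0, 0.035],
    [0, 0, 0, 0, 0.035]
  ]
}}

```text
time_s: 7.15
position: [0.6104, 0.1448, 0.0931]
tool_rot: [[-0.965, 0.262, 0.002], [0.262, 0.965, -0.0], [-0.001, 0.0, -1.0]]
ft_force: [-3.4, -1.0, 7.8]
grip_width: 0.0404
gripper_force: 61.8
```

```bash
python3 d.py .6095 .146 .0931
```

```text
t 7.15 pos [0.6104 0.1448 0.0931] w 0.0404 F [-3.4 -1.   7.8] grip 61.8
tool delta [0.0012 0.0009 0.    ] yaw 164.8
```

Contact is at the expected height (0.0931), so I'll release and rise.

Converted, -0.04 m is -0.8, -0.03 m is -0.6.

Request:
{"api": "creep_tool", "payload": {
  "increments": [
    [0, 0, 0, 0, 0.05],
    [0, 0, 0, 0, 0.06],
    [0, 0, 0, 0, 0.085],
    [0, 0, 0, 0, 0.085],
    [0, 0, 0, 0, 0.085],
    [0, 0, -0.4, 0, 0.085],
    [0, 0, -0.6, 0, 0.085],
    [0, 0, -0.8, 0, 0.085],
    [0, 0, -0.8, 0, 0.085],
    [0, 0, -0.4, 0, 0.085]
  ]
}}

```text
time_s: 8.15
position: [0.6108, 0.1449, 0.2457]
tool_rot: [[-0.965, 0.262, 0.005], [0.262, 0.965, 0.0], [-0.005, 0.002, -1.0]]
ft_force: [0.9, 0.8, 0.6]
grip_width: 0.0852
gripper_force: 0.0
```

```bash
python3 d.py .587 -.3005 .24
```

```text
t 8.15 pos [0.6108 0.1449 0.2457] w 0.0852 F [0.9 0.8 0.6] grip 0.0
tool delta [-0.0935 -0.4361  0.0055] yaw 164.8
```

Converted, -0.046 m is -0.92, -0.036 m is -0.72.

Request:
{"api": "creep_tool", "payload": {
  "increments": [
    [-0.08, -0.4, 0, 0, 0.085],
    [-0.16, -0.72, 0, 0, 0.085],
    [-0.2, -0.92, 0, 0, 0.085],
    [-0.2, -0.92, 0, 0, 0.085],
    [-0.2, -0.92, 0, 0, 0.085],
    [-0.2, -0.92, 0, 0, 0.085],
    [-0.2, -0.92, 0, 0, 0.085],
    [-0.2, -0.92, 0, 0, 0.085],
    [-0.2, -0.92, 0, 0, 0.085],
    [-0.16, -0.72, 0, 0, 0.085]
  ],
  "quiet": true
}}

```text
ok
```

Request:
{"api": "creep_tool", "payload": {
  "increments": [
    [-0.06, -0.4, 0, 0, 0.085],
    [0, 0, 0, 0, 0.085],
    [0, 0, 0, 0, 0.085]
  ]
}}

```text
time_s: 9.45
position: [0.5865, -0.2975, 0.2417]
tool_rot: [[-0.965, 0.261, -0.0], [0.261, 0.965, 0.001], [0.0, 0.001, -1.0]]
ft_force: [1.1, 0.1, -0.1]
grip_width: 0.0849
gripper_force: 0.0
```

```bash
python3 d.py .587 -.3005 .15;  python3 - <<'E'
from rig import env, vision
import cv2,numpy as np
a=vision.get_image("side")["pixels"];b=vision.get_image("wrist")["pixels"]
cv2.imwrite("pics/l2.png",cv2.resize(np.hstack([a,b]),(800,300))[:,:,::-1])
E
```

```text
t 9.45 pos [ 0.5865 -0.2975  0.2417] w 0.0849 F [ 1.1  0.1 -0.1] grip 0.0
tool delta [-0.0013 -0.0028  0.0917] yaw 164.8
```

View pics/l2.png

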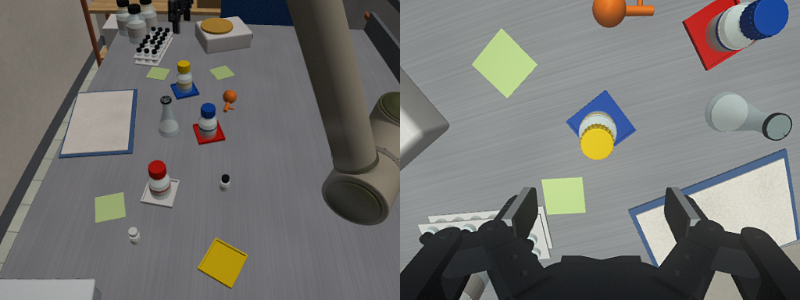

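Red stands upright in the white tray, and the yellow cap lies between the jaws, at (597,143) in the right half. I'll descend and grip.

Converted, 0.035 m is 0.7, -0.001 m is -0.02.

Request:
{"api": "creep_tool", "payload": {
  "increments": [
    [-0.02, -0.06, 0.4, 0, 0.085],
    [0, 0, 0.6, 0, 0.085],
    [0, 0, 0.7, 0, 0.085],
    [0, 0, 0.6, 0, 0.085],
    [0, 0, 0.4, 0, 0.085],
    [0, 0, 0.2, 0, 0.085],
    [0, 0, 0.08, 0, 0.085],
    [0, 0, 0, 0, 0.085],
    [0, 0, 0, 0, 0.085]
  ],
  "force": 60
}}

```text
time_s: 10.45
position: [0.5871, -0.3016, 0.0942]
tool_rot: [[-0.965, 0.261, 0.002], [0.261, 0.965, -0.001], [-0.002, -0.001, -1.0]]
ft_force: [-0.4, -0.2, 0.6]
grip_width: 0.0849
gripper_force: 0.0
```

```bash
python3 d.py .587 -.3005 .0925
```

```text
t 10.45 pos [ 0.5871 -0.3016  0.0942] w 0.0849 F [-0.4 -0.2  0.6] grip 0.0
tool delta [0.0004 0.001  0.0016] yaw 164.8
```

Request:
{"api": "creep_tool", "payload": {
  "increments": [
    [0, 0, 0, 0, 0.06],
    [0, 0, 0, 0, 0.05],
    [0, 0, 0, 0, 0.044],
    [0, 0, 0, 0, 0.035],
    [0, 0, 0, 0, 0.035],
    [0, 0, 0, 0, 0.035],
    [0, 0, 0, 0, 0.035],
    [0, 0, 0, 0, 0.035]
  ],
  "force": 60
}}

```text
time_s: 11.25
position: [0.5867, -0.3018, 0.0935]
tool_rot: [[-0.965, 0.262, 0.001], [0.262, 0.965, -0.001], [-0.001, -0.001, -1.0]]
ft_force: [-1.5, -0.3, 5.6]
grip_width: 0.0406
gripper_force: 60.8
```

```bash
python3 d.py .443 .326 .24
```

```text
t 11.25 pos [ 0.5867 -0.3018  0.0935] w 0.0406 F [-1.5 -0.3  5.6] grip 60.8
tool delta [ 0.3029  0.5682 -0.1472] yaw 164.8
```

Converted, -0.03 m is -0.6, -0.02 m is -0.4.

Request:
{"api": "creep_tool", "payload": {
  "increments": [
    [0, 0, -0.2, 0, 0.035],
    [0, 0, -0.4, 0, 0.035],
    [0, 0, -0.6, 0, 0.035],
    [0, 0, -0.6, 0, 0.035],
    [0, 0, -0.6, 0, 0.035],
    [0, 0, -0.4, 0, 0.035],
    [0, 0, -0.3, 0, 0.035],
    [0, 0, 0, 0, 0.035]
  ]
}}

```text
time_s: 12.05
position: [0.5868, -0.3016, 0.2499]
tool_rot: [[-0.965, 0.262, 0.003], [0.262, 0.965, -0.002], [-0.003, -0.001, -1.0]]
ft_force: [-0.3, -0.1, -2.5]
grip_width: 0.0408
gripper_force: 61.1
```

Request:
{"api": "creep_tool", "payload": {
  "increments": [
    [0.12, 0.22, 0, 0, 0.035],
    [0.24, 0.44, 0, 0, 0.035],
    [0.36, 0.66, 0, 0, 0.035],
    [0.36, 0.66, 0, 0, 0.035],
    [0.36, 0.66, 0, 0, 0.035],
    [0.36, 0.66, 0, 0, 0.035],
    [0.36, 0.66, 0, 0, 0.035],
    [0.36, 0.66, 0, 0, 0.035],
    [0.36, 0.66, 0, 0, 0.035],
    [0.36, 0.66, 0, 0, 0.035]
  ]
}}

```text
time_s: 13.05
position: [0.5061, 0.0297, 0.2466]
tool_rot: [[-0.965, 0.261, -0.003], [0.261, 0.965, 0.001], [0.003, 0.0, -1.0]]
ft_force: [0.9, 0.2, -2.4]
grip_width: 0.0404
gripper_force: 61.1
```

```bash
python3 d.py .443 .326 .24
```

```text
t 13.05 pos [0.5061 0.0297 0.2466] w 0.0404 F [ 0.9  0.2 -2.4] grip 61.1
tool delta [0.1384 0.2695 0.0069] yaw 164.8
```

Converted, 0.035 m is 0.7, 0.03 m is 0.6.

Request:
{"api": "creep_tool", "payload": {
  "increments": [
    [0.36, 0.7, 0, 0, 0.035],
    [0.36, 0.7, 0, 0, 0.035],
    [0.36, 0.7, 0, 0, 0.035],
    [0.36, 0.7, 0, 0, 0.035],
    [0.36, 0.7, 0, 0, 0.035],
    [0.36, 0.7, 0, 0, 0.035],
    [0.3, 0.6, 0, 0, 0.035],
    [0.2, 0.4, 0, 0, 0.035],
    [0.1, 0.2, 0, 0, 0.035],
    [0, 0, 0, 0, 0.035]
  ],
  "quiet": true
}}

```text
ok
```

Request:
{"api": "creep_tool", "payload": {
  "increments": [
    [0, 0, 0, 0, 0.035],
    [0, 0, 0, 0, 0.035]
  ]
}}

```text
time_s: 14.25
position: [0.4456, 0.3232, 0.2477]
tool_rot: [[-0.965, 0.263, -0.0], [0.263, 0.965, -0.0], [0.0, -0.001, -1.0]]
ft_force: [0.4, -0.6, -2.1]
grip_width: 0.0405
gripper_force: 61.2
```

```bash
python3 d.py .443 .326 .0935
```

```text
t 14.25 pos [0.4456 0.3232 0.2477] w 0.0405 F [ 0.4 -0.6 -2.1] grip 61.2
tool delta [0.0032 0.0021 0.1542] yaw 164.8
```

Converted, 0.03 m is 0.6, 0.02 m is 0.4.

Request:
{"api": "creep_tool", "payload": {
  "increments": [
    [0.06, 0.04, 0.4, 0, 0.035],
    [0, 0, 0.6, 0, 0.035],
    [0, 0, 0.6, 0, 0.035],
    [0, 0, 0.6, 0, 0.035],
    [0, 0, 0.3, 0, 0.035],
    [0, 0, 0.2, 0, 0.035],
    [0, 0, 0.2, 0, 0.035],
    [0, 0, 0.08, 0, 0.035],
    [0, 0, 0, 0, 0.035],
    [0, 0, 0, 0, 0.035]
  ]
}}

```text
time_s: 15.25
position: [0.4433, 0.327, 0.0994]
tool_rot: [[-0.965, 0.262, 0.001], [0.262, 0.965, 0.0], [-0.001, 0.001, -1.0]]
ft_force: [-0.3, 0.6, -2.6]
grip_width: 0.0405
gripper_force: 61.3
```

```bash
python3 d.py .443 .326 .0935
```

```text
t 15.25 pos [0.4433 0.327  0.0994] w 0.0405 F [-0.3  0.6 -2.6] grip 61.3
tool delta [ 0.0001 -0.0011  0.0059] yaw 164.8
```

Converted, 0.002 m is 0.04, 0.0015 m is 0.03.

Request:
{"api": "creep_tool", "payload": {
  "increments": [
    [0, 0, 0.04, 0, 0.035],
    [0, 0, 0.04, 0, 0.035],
    [0, 0, 0.03, 0, 0.035],
    [0, 0, 0.03, 0, 0.035],
    [0, 0, 0, 0, 0.035],
    [0, 0, 0, 0, 0.035]
  ]
}}

```text
time_s: 15.85
position: [0.4432, 0.327, 0.0934]
tool_rot: [[-0.965, 0.261, 0.002], [0.261, 0.965, 0.0], [-0.002, 0.001, -1.0]]
ft_force: [-3.7, -3.3, 11.3]
grip_width: 0.0402
gripper_force: 62.8
```

```bash
python3 d.py .443 .326 .0935
```

```text
t 15.85 pos [0.4432 0.327  0.0934] w 0.0402 F [-3.7 -3.3 11.3] grip 62.8
tool delta [-0.     -0.001  -0.0001] yaw 164.8
```

Seated. I'll release, rise and go to blue.

Converted, -0.04 m is -0.8, -0.03 m is -0.6.

Request:
{"api": "creep_tool", "payload": {
  "increments": [
    [0, 0, 0, 0, 0.05],
    [0, 0, 0, 0, 0.06],
    [0, 0, 0, 0, 0.085],
    [0, 0, 0, 0, 0.085],
    [0, 0, 0, 0, 0.085],
    [0, 0, -0.4, 0, 0.085],
    [0, 0, -0.6, 0, 0.085],
    [0, 0, -0.8, 0, 0.085],
    [0, 0, -0.8, 0, 0.085],
    [0, 0, -0.4, 0, 0.085]
  ]
}}

```text
time_s: 16.85
position: [0.4436, 0.3273, 0.2453]
tool_rot: [[-0.965, 0.262, 0.004], [0.262, 0.965, 0.002], [-0.004, 0.003, -1.0]]
ft_force: [-0.2, 0.6, -0.1]
grip_width: 0.085
gripper_force: 0.0
```

```bash
python3 d.py .495 -.077 .24
```

```text
t 16.85 pos [0.4436 0.3273 0.2453] w 0.085 F [-0.2  0.6 -0.1] grip 0.0
tool delta [-0.1554 -0.3768  0.0048] yaw 164.8
```

Converted, -0.045 m is -0.9, -0.036 m is -0.72.

Request:
{"api": "creep_tool", "payload": {
  "increments": [
    [-0.16, -0.4, 0, 0, 0.085],
    [-0.32, -0.72, 0, 0, 0.085],
    [-0.38, -0.9, 0, 0, 0.085],
    [-0.38, -0.9, 0, 0, 0.085],
    [-0.38, -0.9, 0, 0, 0.085],
    [-0.38, -0.9, 0, 0, 0.085],
    [-0.38, -0.9, 0, 0, 0.085],
    [-0.32, -0.9, 0, 0, 0.085],
    [-0.24, -0.66, 0, 0, 0.085],
    [-0.16, -0.36, 0, 0, 0.085]
  ],
  "quiet": true
}}

```text
ok
```

Request:
{"api": "creep_tool", "payload": {
  "increments": [
    [0, 0, 0, 0, 0.085],
    [0, 0, 0, 0, 0.085]
  ]
}}

```text
time_s: 18.05
position: [0.4938, -0.0772, 0.2417]
tool_rot: [[-0.965, 0.262, -0.0], [0.262, 0.965, 0.0], [0.0, 0.0, -1.0]]
ft_force: [-0.4, -0.1, -0.0]
grip_width: 0.0847
gripper_force: 0.0
```

```bash
python3 d.py .495 -.077 .0925;  python3 - <<'E'
from rig import env, vision
import cv2,numpy as np
a=vision.get_image("side")["pixels"];b=vision.get_image("wrist")["pixels"]
cv2.imwrite("pics/l3.png",cv2.resize(np.hstack([a,b]),(800,300))[:,:,::-1])
E
```

```text
t 18.05 pos [ 0.4938 -0.0772  0.2417] w 0.0847 F [-0.4 -0.1 -0. ] grip 0.0
tool delta [-0.0012  0.0005  0.1492] yaw 164.8
```

View pics/l3.png

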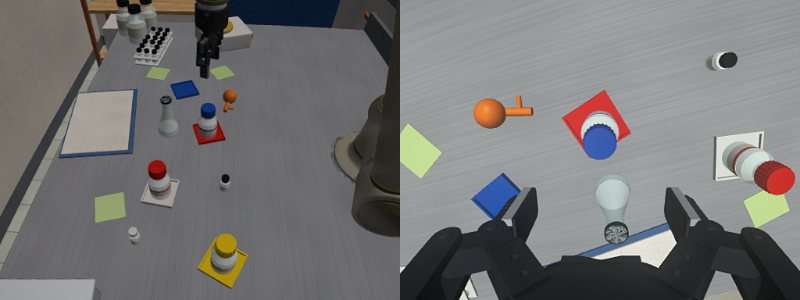

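Yellow stands upright in its tray (224,258), and the blue cap is centred between the jaws at (600,140), with the flask well outside the fingers' path. Descending.

Converted, 0.035 m is 0.7, 0.03 m is 0.6.

Request:
{"api": "creep_tool", "payload": {
  "increments": [
    [-0.02, 0, 0.4, 0, 0.085],
    [0, 0, 0.6, 0, 0.085],
    [0, 0, 0.7, 0, 0.085],
    [0, 0, 0.6, 0, 0.085],
    [0, 0, 0.4, 0, 0.085],
    [0, 0, 0.2, 0, 0.085],
    [0, 0, 0.08, 0, 0.085],
    [0, 0, 0, 0, 0.085],
    [0, 0, 0, 0, 0.085]
  ],
  "force": 60,
  "quiet": true
}}

```text
ok
```

```bash
python3 d.py .495 -.077 .0925
```

```text
t 19.05 pos [ 0.4954 -0.0777  0.0938] w 0.0853 F [ 0.1 -0.4 -0.2] grip 0.0
tool delta [0.0006 0.0006 0.0013] yaw 164.8
```

Request:
{"api": "creep_tool", "payload": {
  "increments": [
    [0, 0, 0, 0, 0.06],
    [0, 0, 0, 0, 0.05],
    [0, 0, 0, 0, 0.044],
    [0, 0, 0, 0, 0.035],
    [0, 0, 0, 0, 0.035],
    [0, 0, 0, 0, 0.035],
    [0, 0, 0, 0, 0.035],
    [0, 0, 0, 0, 0.035]
  ],
  "force": 60
}}

```text
time_s: 19.85
position: [0.4951, -0.078, 0.0934]
tool_rot: [[-0.965, 0.262, 0.001], [0.262, 0.965, -0.001], [-0.001, -0.0, -1.0]]
ft_force: [-0.8, -0.6, 6.0]
grip_width: 0.0405
gripper_force: 60.1
```

```bash
python3 d.py .586 -.297 .24
```

```text
t 19.85 pos [ 0.4951 -0.078   0.0934] w 0.0405 F [-0.8 -0.6  6. ] grip 60.1
tool delta [-0.1452 -0.1877 -0.1464] yaw 164.8
```

Converted, -0.03 m is -0.6, -0.02 m is -0.4.

Request:
{"api": "creep_tool", "payload": {
  "increments": [
    [0, 0, -0.2, 0, 0.035],
    [0, 0, -0.4, 0, 0.035],
    [0, 0, -0.6, 0, 0.035],
    [0, 0, -0.6, 0, 0.035],
    [0, 0, -0.6, 0, 0.035],
    [0, 0, -0.4, 0, 0.035],
    [0, 0, -0.3, 0, 0.035],
    [0, 0, 0, 0, 0.035]
  ]
}}

```text
time_s: 20.65
position: [0.4953, -0.0779, 0.2499]
tool_rot: [[-0.965, 0.262, 0.004], [0.262, 0.965, -0.001], [-0.004, -0.0, -1.0]]
ft_force: [-0.1, -0.2, -1.6]
grip_width: 0.0406
gripper_force: 60.8
```

Request:
{"api": "creep_tool", "payload": {
  "increments": [
    [-0.18, -0.24, 0, 0, 0.035],
    [-0.36, -0.48, 0, 0, 0.035],
    [-0.5, -0.64, 0, 0, 0.035],
    [-0.5, -0.64, 0, 0, 0.035],
    [-0.5, -0.64, 0, 0, 0.035],
    [-0.44, -0.58, 0, 0, 0.035],
    [-0.28, -0.36, 0, 0, 0.035],
    [-0.14, -0.18, 0, 0, 0.035],
    [0, 0, 0, 0, 0.035],
    [0, 0, 0, 0, 0.035]
  ]
}}

```text
time_s: 21.65
position: [0.5853, -0.2972, 0.2466]
tool_rot: [[-0.965, 0.262, -0.002], [0.262, 0.965, 0.001], [0.002, 0.001, -1.0]]
ft_force: [0.6, 0.8, -2.0]
grip_width: 0.0405
gripper_force: 60.9
```

```bash
python3 d.py .586 -.297 .0935
```

```text
t 21.65 pos [ 0.5853 -0.2972  0.2466] w 0.0405 F [ 0.6  0.8 -2. ] grip 60.9
tool delta [-0.001   0.0003  0.1531] yaw 164.8
```

Converted, 0.03 m is 0.6, 0.02 m is 0.4.

Request:
{"api": "creep_tool", "payload": {
  "increments": [
    [-0.02, 0, 0.4, 0, 0.035],
    [0, 0, 0.6, 0, 0.035],
    [0, 0, 0.6, 0, 0.035],
    [0, 0, 0.6, 0, 0.035],
    [0, 0, 0.3, 0, 0.035],
    [0, 0, 0.2, 0, 0.035],
    [0, 0, 0.2, 0, 0.035],
    [0, 0, 0.06, 0, 0.035],
    [0, 0, 0, 0, 0.035],
    [0, 0, 0, 0, 0.035]
  ]
}}

```text
time_s: 22.65
position: [0.5869, -0.2976, 0.1006]
tool_rot: [[-0.965, 0.262, 0.001], [0.262, 0.965, -0.001], [-0.001, -0.0, -1.0]]
ft_force: [0.4, 1.2, -2.0]
grip_width: 0.0405
gripper_force: 60.9
```

```bash
python3 d.py .586 -.297 .0935
```

```text
t 22.65 pos [ 0.5869 -0.2976  0.1006] w 0.0405 F [ 0.4  1.2 -2. ] grip 60.9
tool delta [0.001  0.0003 0.0071] yaw 164.8
```

Converted, 0.002 m is 0.04, 0.0015 m is 0.03.

Request:
{"api": "creep_tool", "payload": {
  "increments": [
    [0, 0, 0.04, 0, 0.035],
    [0, 0, 0.04, 0, 0.035],
    [0, 0, 0.03, 0, 0.035],
    [0, 0, 0.03, 0, 0.035],
    [0, 0, 0.01, 0, 0.035],
    [0, 0, 0, 0, 0.035],
    [0, 0, 0, 0, 0.035]
  ]
}}

```text
time_s: 23.35
position: [0.5868, -0.2976, 0.0934]
tool_rot: [[-0.965, 0.262, 0.001], [0.262, 0.965, -0.001], [-0.001, -0.0, -1.0]]
ft_force: [-1.2, 1.1, 4.9]
grip_width: 0.0404
gripper_force: 62.0
```

```bash
python3 d.py .586 -.297 .0935
```

```text
t 23.35 pos [ 0.5868 -0.2976  0.0934] w 0.0404 F [-1.2  1.1  4.9] grip 62.0
tool delta [ 0.001   0.0003 -0.0001] yaw 164.8
```

Seated. Next I return to red, left at about TCP (0.610, 0.145).

Converted, -0.04 m is -0.8, -0.03 m is -0.6.

Request:
{"api": "creep_tool", "payload": {
  "increments": [
    [0, 0, 0, 0, 0.05],
    [0, 0, 0, 0, 0.06],
    [0, 0, 0, 0, 0.085],
    [0, 0, 0, 0, 0.085],
    [0, 0, 0, 0, 0.085],
    [0, 0, -0.4, 0, 0.085],
    [0, 0, -0.6, 0, 0.085],
    [0, 0, -0.8, 0, 0.085],
    [0, 0, -0.8, 0, 0.085],
    [0, 0, -0.4, 0, 0.085]
  ],
  "quiet": true
}}

```text
ok
```

Request:
{"api": "creep_tool", "payload": {
  "increments": [
    [0.08, 0.4, 0, 0, 0.085],
    [0.16, 0.72, 0, 0, 0.085],
    [0.2, 0.92, 0, 0, 0.085],
    [0.2, 0.92, 0, 0, 0.085],
    [0.2, 0.92, 0, 0, 0.085],
    [0.2, 0.92, 0, 0, 0.085],
    [0.2, 0.92, 0, 0, 0.085],
    [0.2, 0.92, 0, 0, 0.085],
    [0.2, 0.92, 0, 0, 0.085],
    [0.16, 0.72, 0, 0, 0.085]
  ],
  "quiet": true
}}

```text
ok
```

Request:
{"api": "creep_tool", "payload": {
  "increments": [
    [0.04, 0.32, 0, 0, 0.085],
    [0, 0, 0, 0, 0.085],
    [0, 0, 0, 0, 0.085]
  ]
}}

```text
time_s: 25.65
position: [0.6101, 0.1412, 0.2416]
tool_rot: [[-0.965, 0.262, -0.001], [0.262, 0.965, -0.0], [0.001, -0.001, -1.0]]
ft_force: [-0.3, 0.7, 0.0]
grip_width: 0.0849
gripper_force: 0.0
```

```bash
python3 d.py .610 .145 .0925;  python3 - <<'E'
from rig import env, vision
import cv2,numpy as np
a=vision.get_image("side")["pixels"];b=vision.get_image("wrist")["pixels"]
cv2.imwrite("pics/l4.png",cv2.resize(np.hstack([a,b]),(800,300))[:,:,::-1])
E
```

```text
t 25.65 pos [0.6101 0.1412 0.2416] w 0.0849 F [-0.3  0.7  0. ] grip 0.0
tool delta [0.0009 0.0037 0.1491] yaw 164.8
```

View pics/l4.png

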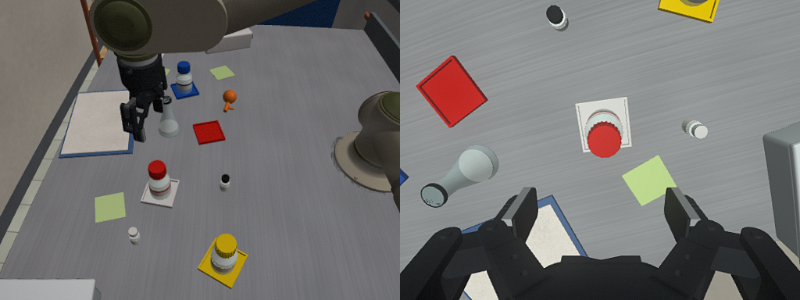

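Blue stands in its tray at (184,78), and the red cap is at (604,139), slightly toward +y. I'll correct that and grip.

Converted, 0.035 m is 0.7, 0.03 m is 0.6.

Request:
{"api": "creep_tool", "payload": {
  "increments": [
    [0.02, 0.08, 0.4, 0, 0.085],
    [0, 0, 0.6, 0, 0.085],
    [0, 0, 0.7, 0, 0.085],
    [0, 0, 0.6, 0, 0.085],
    [0, 0, 0.4, 0, 0.085],
    [0, 0, 0.2, 0, 0.085],
    [0, 0, 0.08, 0, 0.085],
    [0, 0, 0, 0, 0.085],
    [0, 0, 0, 0, 0.085]
  ],
  "force": 60,
  "quiet": true
}}

```text
ok
```

```bash
python3 d.py .610 .145 .0925
```

```text
t 26.65 pos [0.611  0.1456 0.0945] w 0.0848 F [-0.1  0.2  0.9] grip 0.0
tool delta [ 0.0008 -0.0008  0.002 ] yaw 164.8
```

Request:
{"api": "creep_tool", "payload": {
  "increments": [
    [0, 0, 0, 0, 0.06],
    [0, 0, 0, 0, 0.05],
    [0, 0, 0, 0, 0.044],
    [0, 0, 0, 0, 0.035],
    [0, 0, 0, 0, 0.035],
    [0, 0, 0, 0, 0.035],
    [0, 0, 0, 0, 0.035],
    [0, 0, 0, 0, 0.035]
  ],
  "force": 60
}}

```text
time_s: 27.45
position: [0.6107, 0.1457, 0.0939]
tool_rot: [[-0.965, 0.262, 0.001], [0.262, 0.965, -0.0], [-0.001, 0.0, -1.0]]
ft_force: [-1.8, -1.3, 5.2]
grip_width: 0.0405
gripper_force: 60.3
```

```bash
python3 d.py .4905 -.083 .24
```

```text
t 27.45 pos [0.6107 0.1457 0.0939] w 0.0405 F [-1.8 -1.3  5.2] grip 60.3
tool delta [ 0.056  -0.2522 -0.1461] yaw 164.8
```

Converted, -0.03 m is -0.6, -0.02 m is -0.4.

Request:
{"api": "creep_tool", "payload": {
  "increments": [
    [0, 0, -0.2, 0, 0.035],
    [0, 0, -0.4, 0, 0.035],
    [0, 0, -0.6, 0, 0.035],
    [0, 0, -0.6, 0, 0.035],
    [0, 0, -0.6, 0, 0.035],
    [0, 0, -0.4, 0, 0.035],
    [0, 0, -0.3, 0, 0.035],
    [0, 0, 0, 0, 0.035]
  ]
}}

```text
time_s: 28.25
position: [0.6109, 0.146, 0.2506]
tool_rot: [[-0.965, 0.262, 0.004], [0.262, 0.965, 0.0], [-0.004, 0.001, -1.0]]
ft_force: [0.7, 0.8, -1.9]
grip_width: 0.0406
gripper_force: 60.7
```

Request:
{"api": "creep_tool", "payload": {
  "increments": [
    [0.06, -0.26, 0, 0, 0.035],
    [0.12, -0.52, 0, 0, 0.035],
    [0.16, -0.74, 0, 0, 0.035],
    [0.16, -0.74, 0, 0, 0.035],
    [0.16, -0.74, 0, 0, 0.035],
    [0.16, -0.74, 0, 0, 0.035],
    [0.16, -0.7, 0, 0, 0.035],
    [0.1, -0.4, 0, 0, 0.035],
    [0.04, -0.2, 0, 0, 0.035],
    [0, 0, 0, 0, 0.035]
  ],
  "quiet": true
}}

```text
ok
```

Request:
{"api": "creep_tool", "payload": {
  "increments": [
    [0, 0, 0, 0, 0.035]
  ]
}}

```text
time_s: 29.35
position: [0.4904, -0.0823, 0.2479]
tool_rot: [[-0.965, 0.262, -0.001], [0.262, 0.965, 0.001], [0.001, 0.0, -1.0]]
ft_force: [0.4, 1.0, -1.9]
grip_width: 0.0409
gripper_force: 60.9
```

```bash
python3 d.py .4905 -.083 .0939
```

```text
t 29.35 pos [ 0.4904 -0.0823  0.2479] w 0.0409 F [ 0.4  1.  -1.9] grip 60.9
tool delta [-0.0004 -0.0007  0.154 ] yaw 164.8
```

Converted, 0.03 m is 0.6, 0.02 m is 0.4.

Request:
{"api": "creep_tool", "payload": {
  "increments": [
    [0, 0, 0.4, 0, 0.035],
    [0, 0, 0.6, 0, 0.035],
    [0, 0, 0.6, 0, 0.035],
    [0, 0, 0.6, 0, 0.035],
    [0, 0, 0.3, 0, 0.035],
    [0, 0, 0.2, 0, 0.035],
    [0, 0, 0.2, 0, 0.035],
    [0, 0, 0.06, 0, 0.035],
    [0, 0, 0, 0, 0.035],
    [0, 0, 0, 0, 0.035]
  ]
}}

```text
time_s: 30.35
position: [0.4908, -0.0828, 0.1009]
tool_rot: [[-0.965, 0.262, 0.001], [0.262, 0.965, -0.0], [-0.001, -0.0, -1.0]]
ft_force: [0.4, 0.2, -1.5]
grip_width: 0.0406
gripper_force: 60.9
```

```bash
python3 d.py .4905 -.083 .0939
```

```text
t 30.35 pos [ 0.4908 -0.0828  0.1009] w 0.0406 F [ 0.4  0.2 -1.5] grip 60.9
tool delta [ 0.0003 -0.0002  0.007 ] yaw 164.8
```

Converted, 0.002 m is 0.04, 0.0015 m is 0.03.

Request:
{"api": "creep_tool", "payload": {
  "increments": [
    [0, 0, 0.04, 0, 0.035],
    [0, 0, 0.04, 0, 0.035],
    [0, 0, 0.03, 0, 0.035],
    [0, 0, 0.03, 0, 0.035],
    [0, 0, 0.01, 0, 0.035],
    [0, 0, 0, 0, 0.035],
    [0, 0, 0, 0, 0.035]
  ]
}}

```text
time_s: 31.05
position: [0.4908, -0.083, 0.0939]
tool_rot: [[-0.965, 0.262, 0.002], [0.262, 0.965, -0.001], [-0.002, -0.0, -1.0]]
ft_force: [-3.0, -0.5, 9.9]
grip_width: 0.0403
gripper_force: 62.2
```

```bash
python3 d.py .4905 -.083 .0939
```

```text
t 31.05 pos [ 0.4908 -0.083   0.0939] w 0.0403 F [-3.  -0.5  9.9] grip 62.2
tool delta [ 0.0003 -0.0001 -0.    ] yaw 164.8
```

Seated. Release, rise, back off toward the base and check.

Converted, -0.04 m is -0.8, -0.03 m is -0.6.

Request:
{"api": "creep_tool", "payload": {
  "increments": [
    [0, 0, 0, 0, 0.05],
    [0, 0, 0, 0, 0.06],
    [0, 0, 0, 0, 0.085],
    [0, 0, 0, 0, 0.085],
    [0, 0, 0, 0, 0.085],
    [0, 0, -0.4, 0, 0.085],
    [0, 0, -0.6, 0, 0.085],
    [0, 0, -0.8, 0, 0.085],
    [0, 0, -0.8, 0, 0.085],
    [0, 0, -0.6, 0, 0.085]
  ],
  "quiet": true
}}

```text
ok
```

Request:
{"api": "creep_tool", "payload": {
  "increments": [
    [0.4, 0.4, 0, 0, 0.085],
    [0.4, 0.8, 0, 0, 0.085],
    [0.4, 0.8, 0, 0, 0.085],
    [0.4, 0.8, 0, 0, 0.085],
    [0.4, 0.4, 0, 0, 0.085],
    [0, 0, 0, 0, 0.085],
    [0, 0, 0, 0, 0.085]
  ]
}}

```text
time_s: 32.75
position: [0.4358, 0.0981, 0.2529]
tool_rot: [[-0.965, 0.26, 0.0], [0.26, 0.965, -0.0], [-0.0, -0.0, -1.0]]
ft_force: [0.2, -0.1, -0.1]
grip_width: 0.085
gripper_force: 0.0
```

```bash
python3 - <<'E'
from rig import env, vision
import cv2,numpy as np
a=vision.get_image("side")["pixels"];b=vision.get_image("top")["pixels"]
up=lambda i,w,h:cv2.resize(i,(w,h),interpolation=cv2.INTER_CUBIC)
cv2.imwrite("pics/f.png",np.vstack([up(a[40:340,130:400],400,300) if 0 else up(b[100:290,80:460],800,400),np.hstack([up(a[60:210,150:350],267,200),up(a[260:380,200:360],267,200),up(a[200:320,150:310],266,200)])])[:,:,::-1])
E
```

```text
(no output)
```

View pics/f.png

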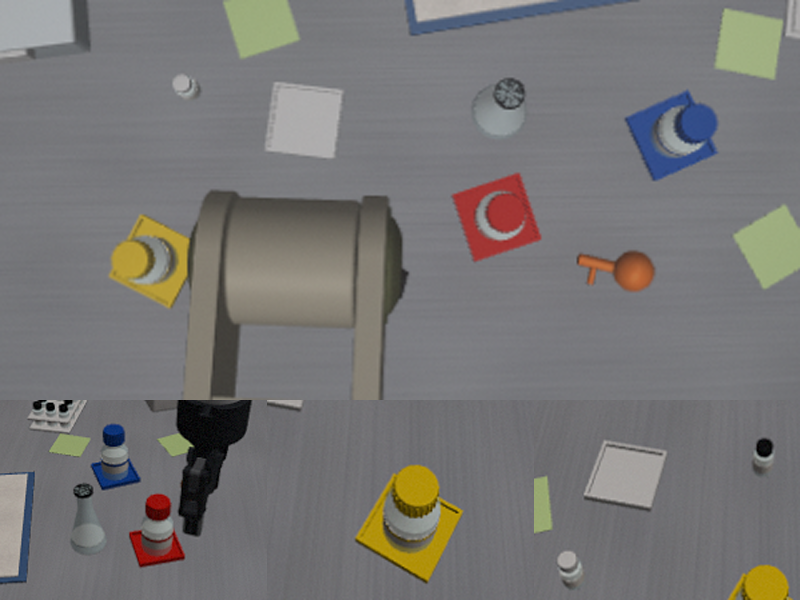

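All three bottles stand upright inside their own trays: yellow at (148,260), red at (497,217) and blue at (680,130). The white tray is empty, and the flask and both vials stand undisturbed. Handing in.

```bash
python3 -c "
from rig import env, vision
print(env.close_job())"
```

```text
the job is handed in; nothing more can be done
None
```

I handed the job in at about 33 s: each bottle stands upright in the tray of its cap's colour (red was parked in the white tray on the way), and the last pictures show the flask and both vials standing undisturbed.

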